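# Feed the blank holder along the grinding fence with a push stick

## Robot

A 6-joint arm with a two-finger parallel gripper is mounted at the origin on the work surface. World frame = base frame: x ahead of the robot, y to its left, z up, the work surface at z = 0. Lengths are in m, angles in rad, forces in N, time in s.
With the tool pointing down it reaches from about 0.25 to 0.8 m from the base axis. Payload 3.9 kg.
Tool frame: the origin (TCP) lies at the very end of the fingers, on their centre line; the grasp point (between the pads) lies 19 mm behind it; z points along the fingers, y is the line along which they close (so a half turn about z gives the same grasp; the last joint's range is limited). The gripper opens to 85 mm and grips with 20 to 120 N. Pads are 22 mm wide; open, the fingers measure 114 mm over their backs; the gripper's body (76 mm by 85 mm) begins 54 mm behind the grasp point. The pads swing forward as they close: fully open they stand 13 mm farther back than shut.
Start: joints at [1.163, 0.26, -0.138, 1.173, 0, 1.571], TCP at [0.208, 0.482, 0.231] pointing down, gripper open.
Joint ranges: [-2.78, 2.78], [-0.83, 1.72], [-1.28, 1.37], [-1.9, 2.12], [-1.57, 1.48], [-3.14, 3.14]. Speed limits (rad/s): [2.57, 2.57, 3.14, 3.14, 3.14, 3.14].

## Interface

Orientations are given as a unit quaternion [w, x, y, z].
In Python, from workcell import r gives the robot as it stands.
- The arm moves only by the tool drive_tool, never from a script. Its argument "motion" is a list of rows, each a list of 4 numbers: the shift along the world's x, y, z in m, then the turn about the world's z in degrees. A call has 1 to 10 rows; each row shifts and turns the commanded pose from where the row before left it; what a row does not reach is not made up. A row lasts 1/10 s, in which the tool goes at most 50 mm and 8.59 degrees, less where a joint would pass 70% of its speed; a pose out of reach is approached as far as the arm can. A call with a gripper value outside its range is refused whole. "fingers" is the closure, from -1 (fully open) to 1 (shut), so that 0 is half open, set as the call begins (left out, the last holds). The fingers move at their own pace and stop on an object; "force" is the grip in N (left out, the last holds). Time passes only in rows, so rows that do not move let the fingers close. It gives the time, the measured TCP pose, the force, the opening and the grip force at its end, in the units of the state.
- r.read_state(): the state, without advancing time (a new reading comes with each control period).
- r.snapshot(name): name is "side" or "top" or "wrist"; returns (picture, depth): 384x512x3 uint8, red, green, blue; 384x512 float32, m along the optical axis (not along the pixel's ray), 0 where there is no reading.
- r.camera_info(name): a dict with "camera_matrix" (3x3 intrinsics, pixels), "k1" (the pictures are not rectified: a ray, as slopes to the right and down, at radius r is drawn at 1 + k1 r^2 times it, then the intrinsics apply), "camera_from_world" (4x4, takes a point from world to camera coordinates); the wrist camera has in their place "mount" (4x4, takes a point from camera to tool coordinates, whose origin is the TCP and whose axes are the flange's). Camera axes: x right, y down, z forward; pixel columns grow to the right and rows downward; lengths in m; the calibration is good to about 2 mm. A picture is of the moment at which its call begins: read the wrist's pose just before it. camera_info takes no time and is no camera call.
- r.job_done(): hands the job in; it is judged then, once.
The state is a dict: "t": time; "joint_pos": joint angles; "qvel": joint speeds; "joint_efforts": joint torques, N m; "tcp_pos": TCP position; "eef_rot": TCP orientation; "wrist_force": force on the tool from outside, world axes, zero at the start; "torque": the same for the moment, N m; "width": finger opening in m; "grasp_force": force on a finger pad.
Only numpy, scipy, OpenCV 4.12 (cv2) and the standard library are available. Lean on these libraries where they do the work, as an engineer would, in place of code of your own. Each camera call takes 0.05 s, during which the arm holds its last target. There are 200 camera calls.

## Task

Pick up the orange-handled push stick with the notched nose, set its notch on the aluminium blank holder's rear corner on the side away from the steel fence, and use it to feed the holder along the fence, keeping it pressed against the fence all the way, until it is fully up against the red end stop by the orange wheel. Then stand the push stick back down on its sole on the bench, clear of the jig. Never touch the holder with the gripper, and leave the blue-handled flat stick where it is.

Things in the scene. Friction and masses are not known exactly. Their poses are not given: they have to be found in the camera images.
- jig: Fixed plywood board, 12 mm thick, spanning x -180..265, y -70..70 mm; origin on its underside. x: feed direction (to robot's right), y: towards the fence (away from robot), z up. Dark steel fence: face at y = 45, top z = 34 mm. Red stop: face at x = 170, top z = 34. Orange wheel beyond it, top z = 50. Holder's origin when home against both: (130, 20, 12) mm.
- sled: Loose blank holder: aluminium block 80 (x) x 50 (y) x 26 mm, brass strip and two screws on top (34 mm in all), about 0.3 kg. Origin: centre of underside. Starts on the jig's board, long side along the fence, at most about 5 mm and 3 degrees off it, 160 to 250 mm short of home; y towards the fence. Slides freely.
- push_stick: Loose wooden stick, 0.12 kg, standing on its sole (30 wide, 22 high, x -70..55 mm). Orange grip 60 (x) x 20 (y) mm, z 22..64, take it across y. Nose at +x: open upright V, inner corner at x = 60, faces 36 mm long at +-45 deg: fits a square corner when the stick points 45 deg to the fence. Origin: under the grip's centre, x to nose. Starts left or right of the robot; flat_stick on the other side.
- flat_stick: Loose bystander like the push stick, standing likewise, sole 30 mm wide, 22 mm high, x -70..85 mm, but with a plain square end, no notch, and a blue grip up to z = 64 mm. Origin under the centre of the grip, x to the square end. Not to be used.
Not all that is in view belongs to the job. What is shaped like the sled but purple is not meant.

How it is judged:
On the way, in this order (a step that is already met when the one before it is completed fails the run):
1. the push stick is lifted off the bench (height (world z) of push_stick above 0.01 m), for 0.2 s.
2. the holder is on its way along the fence (past x = 50 mm of the jig), against the fence, with the push stick's nose at it (x of sled in the frame of jig above 0.05 m and y of sled in the frame of jig above 0.01 m and horizontal distance between push_stick and sled below 0.17 m), for 0.1 s.
At the end, for the whole second after the job is handed in: The holder lies flat on the jig's board within 12 mm of the red stop and 10 mm of the fence, within 10 degrees of parallel to it, at rest; the push stick stands on its sole on the bench (within 10 degrees of upright), at rest, touching neither the jig nor the holder (x of sled in the frame of jig above 0.118 m and y of sled in the frame of jig above 0.01 m and z of sled in the frame of jig below 0.02 m and angle between the x axis of sled and the x axis of jig, either way round below 0.17 rad and linear speed of each of sled, push_stick below 0.02 m/s and height (world z) of push_stick below 0.007 m and angle between push_stick's own z axis and vertical below 0.17 rad and contact force between push_stick and jig below 0.1 N and contact force between push_stick and sled below 0.1 N).
It fails at once if the holder strays from the fence (more than 15 mm off it, or turned more than 12 degrees) (y of sled in the frame of jig below 0.005 m or angle between the x axis of sled and the x axis of jig, either way round above 0.21 rad).
It fails at once if the holder is lifted off the board by more than 10 mm (z of sled in the frame of jig above 0.022 m).
It fails at once if the gripper or arm touches the holder (contact force between any of the fingers, the arm and sled above 0.5 N).
It fails at once if the blue-handled flat stick is moved by more than 30 mm (distance of flat_stick from where it was at the start of the episode above 0.03 m).
It also fails if it takes over 51 s, if anything falls off the work surface, if the arm or the gripper's body presses on something with over 40 N, if the wrist force passes 120 N, or if a joint passes its speed limit or range.

## Working session

There is one attempt and no reset: what is moved stays moved. The work goes in short steps, Python scripts to look and compute and a tool call to move; the robot and the scene stay as the last step left them, time stands still between calls to the robot, and variables do not carry over. Pictures are saved under pics/ and viewed, at most 10 in all, crops included, and the job is handed in when it is done.

Besides the shell and the picture viewer there is one more tool, called after "Request:" as a command line: name --pt "numbers of a row" for each row, then --argument value for the rest. drive_tool: Moves the arm, as the interface text tells. Its arguments: {"type":"object","properties":{"motion":{"type":"array","items":{"type":"array","items":{"type":"number"}}},"fingers":{"type":"number"},"force":{"type":"number"}},"required":["motion"]}

```bash
mkdir -p pics
cat > h.py <<'E'
import numpy as np, cv2
from workcell import r
def snap(n,f):
    p,d=r.snapshot(n); cv2.imwrite('pics/'+f+'.png',p[:,:,::-1]); np.savez('pics/'+f+'.npz',p=p,d=d); return p,d
def cam(n,st=None):
    c=r.camera_info(n); K=np.array(c['camera_matrix'])
    if 'mount' in c:
        from scipy.spatial.transform import Rotation as R
        q=st['eef_rot']; T=np.eye(4);T[:3,:3]=R.from_quat([q[1],q[2],q[3],q[0]]).as_matrix();T[:3,3]=st['tcp_pos']
        W=T@np.array(c['mount'])
    else: W=np.linalg.inv(np.array(c['camera_from_world']))
    return K,c['k1'],W
def rays(n,uv,st=None):
    K,k,W=cam(n,st); D=np.array([k,0,0,0,0.]) if False else np.array([k,0,0,0],float)
    x=cv2.undistortPoints(np.array(uv,float).reshape(-1,1,2),K,D)[:,0]
    return np.c_[x,np.ones(len(x))]@W[:3,:3].T, W[:3,3]
def onz(n,uv,z,st=None):
    d,o=rays(n,uv,st); return o+d*((z-o[2])/d[:,2])[:,None]
def cloud(n,d,st=None):
    v,u=np.mgrid[0:384,0:512]; D,o=rays(n,np.c_[u.ravel(),v.ravel()],st)
    return (o+D*d.ravel()[:,None]).reshape(384,512,3)
E
python3 - <<'E'
from h import *
p,d=snap('top','t0'); q,e=snap('side','s0')
cv2.imwrite('pics/b0.png',cv2.resize(np.vstack([p,q])[:,:,::-1],None,fx=.78,fy=.78))
print(cam('top')[2].round(3),cam('side')[2].round(3), r.read_state()['t'])
E
```

```text
[[ 0.028 -0.996  0.08   0.491]
 [-0.999 -0.027  0.017 -0.019]
 [-0.015 -0.08  -0.997  1.264]
 [ 0.     0.     0.     1.   ]] [[ 0.956 -0.187  0.227  0.249]
 [-0.294 -0.61   0.736 -0.991]
 [ 0.001 -0.771 -0.637  0.902]
 [ 0.     0.     0.     1.   ]] 0.1
```

View pics/t0.png

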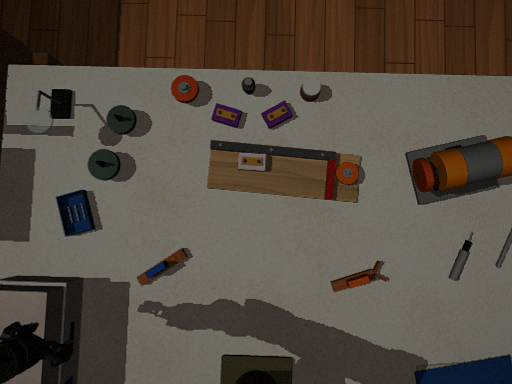

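View pics/s0.png

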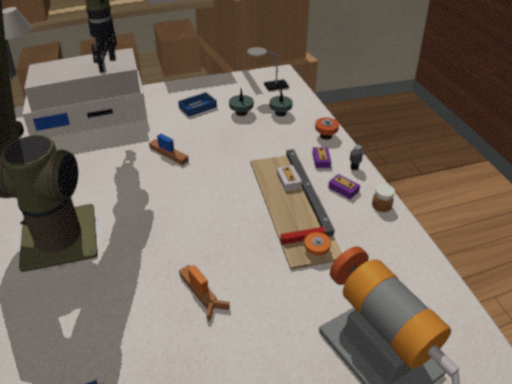

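The top view shows the push stick at about (358,281) with its notch at (380,270). The sled is at (252,161), the fence runs (210,145)–(337,155), the red stop is at (331,180), and the flat stick is at (163,267).

```bash
cat > m.py <<'E'
from h import *
z=np.load('pics/t0.npz');p,d=z['p'],z['d'];C=cloud('top',d);hsv=cv2.cvtColor(p,cv2.COLOR_RGB2HSV)
def rect(P):
    (c,s,a)=cv2.minAreaRect(P[:,:2].astype(np.float32)*1000); b=cv2.boxPoints((c,s,a)); return np.round(c,1),np.round(s,1),b.round(0).tolist()
def reg(u0,u1,v0,v1,f):
    m=np.zeros((384,512),bool); m[v0:v1,u0:u1]=True; m&=f; n,l,s,_=cv2.connectedComponentsWithStats(m.astype(np.uint8)); 
    return l==1+np.argmax(s[1:,4])
X,Y,Z=C[...,0],C[...,1],C[...,2];H,S,V=[hsv[...,i].astype(int) for i in range(3)]
print('bench z',np.median(Z[220:250,230:330]), 'board z',np.median(Z[180:190,230:310]))
sl=reg(232,275,148,176,(Z>.03)&(S<60)&(V>90)); 
for n,m,h in [('sled',sl,.038),('red',reg(318,342,155,205,((H<6)|(H>174))&(S>140)&(V>60)),.034),('fence',reg(205,342,135,165,(V<80)&(Z>.02)),.034),
  ('board',reg(200,370,135,210,Z>.006),.012),('grip',reg(325,395,255,295,(Z>.045)),.064),('stick',reg(325,395,255,295,Z>.01),.022),('fgrip',reg(130,195,240,290,Z>.045),.064),('wheel',reg(335,362,160,188,(Z>.03)&(H<20)&(S>150)),.05)]:
    v,u=np.nonzero(m); P=onz('top',np.c_[u,v],h); print(n,m.sum(),'z',np.percentile(Z[m],[10,50,90]).round(3),*rect(P), P.mean(0).round(4))
E
python3 m.py
python3 -c "
import cv2;p=cv2.imread('pics/t0.png');a=p[130:210,200:370];b=p[245:300,320:400]
cv2.imwrite('pics/c.png',cv2.vconcat([cv2.resize(a,(680,320),interpolation=2),cv2.copyMakeBorder(cv2.resize(b,(400,275)),0,0,0,280,0)]))"
```

```text
bench z -0.00028564708668221694 board z 0.011740207710161377
sled 259 z [0.034 0.037 0.04 ] [665.2  32. ] [78.7 48. ] [[639.0, -6.0], [687.0, -8.0], [691.0, 70.0], [643.0, 72.0]] [0.6647 0.0319 0.038 ]
red 262 z [0.03  0.034 0.036] [ 619.5 -198.7] [ 19.6 113. ] [[562.0, -205.0], [675.0, -212.0], [677.0, -193.0], [564.0, -185.0]] [ 0.6194 -0.1985  0.034 ]
fence 1153 z [0.03  0.034 0.037] [694.9 -28.7] [369.   38.8] [[662.0, -211.0], [700.0, -214.0], [728.0, 154.0], [689.0, 157.0]] [ 0.6998 -0.0305  0.034 ]
board 7137 z [0.009 0.013 0.038] [643.  -60.9] [447.8 144.2] [[556.0, -279.0], [699.0, -289.0], [730.0, 157.0], [587.0, 168.0]] [ 0.6425 -0.0621  0.012 ]
grip 186 z [0.054 0.063 0.066] [ 332.4 -276.6] [23.3 60.9] [[311.0, -252.0], [331.0, -309.0], [353.0, -301.0], [333.0, -244.0]] [ 0.3323 -0.2766  0.064 ]
stick 597 z [0.018 0.023 0.064] [ 332.9 -284.7] [ 60.  154.9] [[278.0, -222.0], [331.0, -368.0], [388.0, -347.0], [334.0, -202.0]] [ 0.3325 -0.282   0.022 ]
fgrip 164 z [0.059 0.063 0.066] [347.1 290.3] [20.3 63.5] [[320.0, 310.0], [357.0, 259.0], [374.0, 270.0], [337.0, 322.0]] [0.347  0.2904 0.064 ]
wheel 337 z [0.038 0.041 0.045] [ 636.3 -243.8] [62.7 63.7] [[592.0, -244.0], [638.0, -288.0], [681.0, -243.0], [635.0, -199.0]] [ 0.6362 -0.243   0.05  ]
```

View pics/c.png

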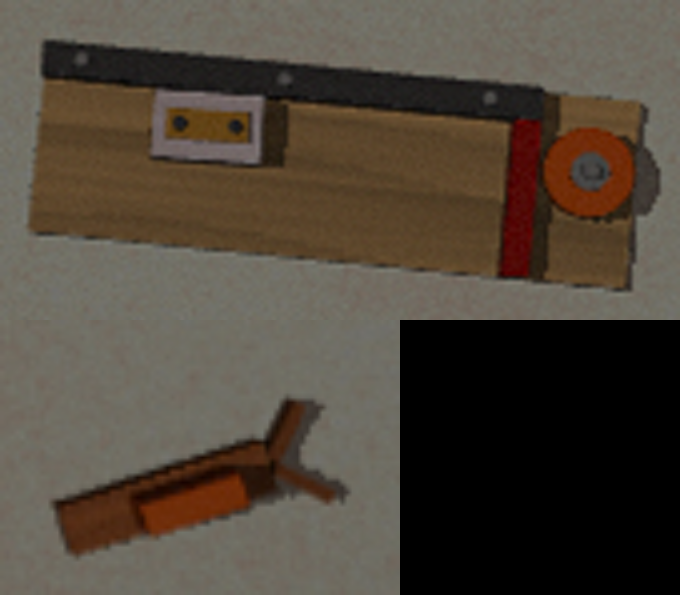

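Run:
```python
from h import *
from scipy.spatial.transform import Rotation as R
s=r.read_state();q=s['eef_rot'];M=R.from_quat([q[1],q[2],q[3],q[0]]).as_matrix()
print(M.round(3),'toolY heading',np.degrees(np.arctan2(M[1,1],M[0,1])),s['width'],s['t'],s['tcp_pos']); print(r.camera_info('wrist')['mount'])
```

```text
[[-0.918  0.397 -0.001]
 [ 0.397  0.918 -0.002]
 [ 0.    -0.002 -1.   ]] toolY heading 66.63584488698588 0.08552006182998922 0.1 [0.20795265 0.48139062 0.230555  ]
[[-1.29710877e-03 -9.53892313e-01 -3.00146251e-01  7.69099772e-02]
 [ 9.99999114e-01 -1.14728508e-03 -6.75408073e-04  7.35649125e-04]
 [ 2.99913253e-04 -3.00146861e-01  9.53892956e-01 -1.41682675e-01]
 [ 0.00000000e+00  0.00000000e+00  0.00000000e+00  1.00000000e+00]]
```

Request:
drive_tool --pt "0.016 -0.038 0 -2.33" --pt "0.016 -0.038 0 -2.33" --pt "0.016 -0.038 0 -2.33" --pt "0.016 -0.038 0 -2.33" --pt "0.016 -0.038 0 -2.33" --pt "0.016 -0.038 0 -2.33" --pt "0.016 -0.038 0 -2.33" --pt "0.016 -0.038 0 -2.33" --pt "0.016 -0.038 0 -2.33" --pt "0.016 -0.038 0 -2.33" --fingers -0.3

```text
t: 1.1
tcp_pos: [0.3683, 0.1003, 0.2312]
eef_rot: [-0.0, 0.397, 0.918, -0.0]
wrist_force: [0.6, 0.9, -0.5]
width: 0.0555
grasp_force: 0.0
```

Request:
drive_tool --pt "-0.0036 -0.038 -0.003 -2.33" --pt "-0.0036 -0.038 -0.003 -2.33" --pt "-0.0036 -0.038 -0.003 -2.33" --pt "-0.0036 -0.038 -0.003 -2.33" --pt "-0.0036 -0.038 -0.003 -2.33" --pt "-0.0036 -0.038 -0.003 -2.33" --pt "-0.0036 -0.038 -0.003 -2.33" --pt "-0.0036 -0.038 -0.003 -2.33" --pt "-0.0036 -0.035 -0.003 -2.33" --pt "-0.0036 -0.035 -0.003 -2.33"

```text
t: 2.1
tcp_pos: [0.3315, -0.2734, 0.2009]
eef_rot: [-0.0, 0.574, 0.819, 0.0]
wrist_force: [1.2, -0.1, 0.5]
width: 0.0555
grasp_force: 0.0
```

Request:
drive_tool --pt "0 0 0 0" --pt "0 0 0 0"

```text
t: 2.3
tcp_pos: [0.3316, -0.2721, 0.2008]
eef_rot: [-0.001, 0.574, 0.819, 0.0]
wrist_force: [1.6, -0.5, 0.2]
width: 0.0554
grasp_force: 0.0
```

Run:
```python
from h import *
st=r.read_state(); p,d=snap('wrist','w1'); C=cloud('wrist',d,st); hsv=cv2.cvtColor(p,cv2.COLOR_RGB2HSV)
Z=C[...,2]; ok=(d>0)&(Z>.05)&(Z<.075)&(hsv[...,1]>120)
n,l,s,_=cv2.connectedComponentsWithStats(ok.astype(np.uint8)); m=l==1+np.argmax(s[1:,4])
v,u=np.nonzero(m&(Z>.058)); P=C[m&(Z>.058)]
c,sz,a=cv2.minAreaRect(P[:,:2].astype(np.float32)*1000); b=cv2.boxPoints((c,sz,a)); print(len(P),c,sz,b.round(1).tolist(),P[:,2].mean(),st['tcp_pos'])
m2=(d>0)&(Z>.012)&(Z<.03);n,l,s,_=cv2.connectedComponentsWithStats(m2.astype(np.uint8)); m2=l==1+np.argmax(s[1:,4])
print(s[1:,4].max(),cv2.minAreaRect(C[m2][:,:2].astype(np.float32)*1000))
```

```text
1024 (330.9429626464844, -278.56927490234375) (19.582660675048828, 59.48345947265625) [[311.5, -254.0], [332.0, -309.8999938964844], [350.3999938964844, -303.1000061035156], [329.79998779296875, -247.3000030517578]] 0.06290876928811753 [ 0.33157355 -0.27210802  0.20075969]
1978 ((332.5024719238281, -286.2993469238281), (60.980926513671875, 155.34649658203125), 20.042255401611328)
```

View pics/w1.png

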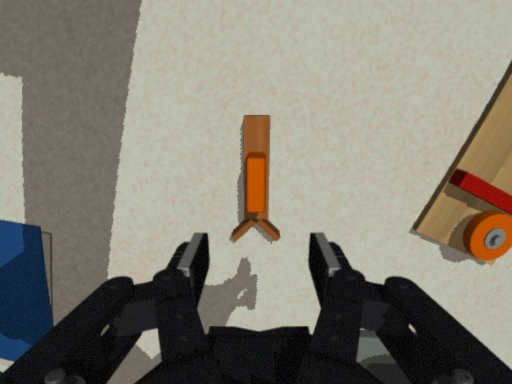

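The wrist view shows the push stick upright at (256,180), nose down-image at (256,225), aligned with the fingers.

Request:
drive_tool --pt "-0.001 -0.0065 -0.02 0" --pt "0 0 -0.03 0" --pt "0 0 -0.03 0" --pt "0 0 -0.03 0" --pt "0 0 -0.03 0" --pt "0 0 -0.02 0" --pt "0 0 -0.011 0" --pt "0 0 0 0"

```text
t: 3.15
tcp_pos: [0.3301, -0.2761, 0.0291]
eef_rot: [-0.002, 0.572, 0.82, 0.0]
wrist_force: [-0.1, 0.2, -0.7]
width: 0.0558
grasp_force: 0.0
```

Request:
drive_tool --pt "0 0 0 0" --pt "0 0 0 0" --pt "0 0 0 0" --pt "0 0 0 0" --pt "0 0 0 0" --pt "0 0 0 0" --fingers 1 --force 90

```text
t: 3.75
tcp_pos: [0.3321, -0.2789, 0.0314]
eef_rot: [0.001, 0.573, 0.819, 0.0]
wrist_force: [-0.4, 1.7, 6.1]
width: 0.0187
grasp_force: 88.4
```

Request:
drive_tool --pt "0 0 0.02 0" --pt "0 0 0.03 0" --pt "0 0 0.03 0" --pt "0.0144 0.0251 0.01 1.235" --pt "0.0144 0.0251 0 1.235" --pt "0.0144 0.0251 0 1.235" --pt "0.0144 0.0251 0 1.235" --pt "0.0144 0.0251 0 1.235" --pt "0.0144 0.0251 0 1.235" --pt "0.0144 0.0251 0 1.235"

```text
t: 4.75
tcp_pos: [0.4324, -0.1019, 0.1205]
eef_rot: [0.0, 0.51, 0.86, -0.0]
wrist_force: [-0.2, -0.4, -2.0]
width: 0.0187
grasp_force: 88.0
```

Request:
drive_tool --pt "0.0144 0.0251 0 1.235" --pt "0.0144 0.0251 0 1.235" --pt "0.0144 0.0251 0 1.235" --pt "0.0144 0.0251 0 1.235" --pt "0.0144 0.0251 0 1.235" --pt "0.0144 0.0251 0 1.235" --pt "0.0144 0.0251 0 1.235" --pt "0.0144 0.0251 0 1.235" --pt "0.0144 0.0251 0 1.235" --pt "0.0144 0.0251 0 1.235"

```text
t: 5.75
tcp_pos: [0.5763, 0.1491, 0.1203]
eef_rot: [-0.0, 0.414, 0.91, -0.0]
wrist_force: [0.1, 0.6, -1.8]
width: 0.0191
grasp_force: 88.0
```

Request:
drive_tool --pt "0 0 -0.02 0" --pt "0 0 0 0" --pt "0 0 0 0"

```text
t: 6.05
tcp_pos: [0.5748, 0.1476, 0.0998]
eef_rot: [-0.001, 0.415, 0.91, -0.001]
wrist_force: [0.4, 0.4, -1.0]
width: 0.019
grasp_force: 88.2
```

Run:
```python
from h import *
st=r.read_state(); print(st['tcp_pos'],st['width']); snap('top','t1'); p,d=snap('side','s1'); q,e=snap('wrist','w2')
np.save('pics/w2st.npy',st,allow_pickle=True)
t=cv2.imread('pics/t1.png')[100:230,140:340]
cv2.imwrite('pics/c1.png',np.hstack([cv2.resize(t,(400,260)),cv2.resize(cv2.imread('pics/w2.png'),(347,260))]))
```

```text
[0.57481004 0.14763146 0.09982148] 0.01903769072677845
```

View pics/c1.png

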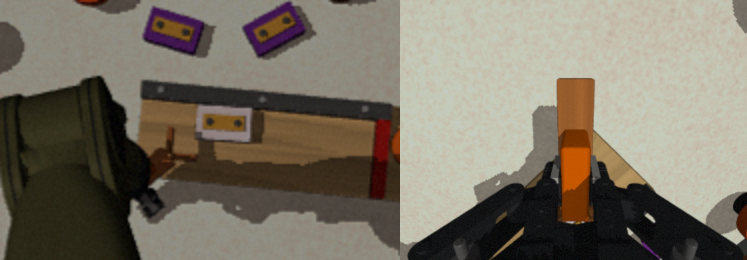

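The top crop shows the V with its apex at about full-image (225,178), its legs parallel and square to the sled, and the sled's rear corner at about (238,169). I'll measure the V.

Run:
```python
from h import *
z=np.load('pics/t1.npz');p,d=z['p'],z['d'];C=cloud('top',d);X,Y,Z=[C[...,i] for i in range(3)]
m=(Z>.05)&(Z<.11)&(X>.58)&(X<.72)&(Y<.15)&(Y>.03); P=C[m]
tcp=r.read_state()['tcp_pos']; a=np.radians(-49.1)
R=np.array([[np.cos(a),np.sin(a)],[-np.sin(a),np.cos(a)]]); print(m.sum(),np.median(P[:,2]))
v,u=np.nonzero(m); Q=onz('top',np.c_[u,v],np.percentile(P[:,2],70)); L=(Q[:,:2]-tcp[:2])@R.T*1000
for lo in range(30,100,6):
    s=L[(L[:,0]>=lo)&(L[:,0]<lo+6),1]
    if len(s): print(lo,np.sort(s).round(0))
```

```text
211 0.08945006340675676
30 [-18. -16. -15. -14. -13. -11. -10.  -9.  -7.  -6.  -5.  -3.  -2.  -1.
   1.   3.   4.   5.   7.   8.   9.  11.  12.  13.]
36 [-18. -16. -16. -14. -12. -12. -10.  -8.  -8.  -6.  -4.  -4.  -2.  -2.
   0.   2.   2.   4.   6.   6.   8.  10.  10.  12.  14.]
42 [-17. -17. -15. -13. -13. -11. -10.  -9.  -7.  -6.  -5.  -3.  -1.   1.
   1.   3.   4.   5.   7.   8.   9.  11.  12.  13.]
48 [-18. -17. -15. -14. -13. -11. -10.  -9.  -7.  -7.  -5.  -3.  -3.  -1.
  -0.   1.   3.   4.   5.   7.   7.   9.  11.  11.  13.]
54 [-12. -10.  -8.  -8.  -6.  -4.  -4.  -2.  -0.   2.   2.   4.   6.   6.
   8.]
60 [-21. -17. -15. -14. -13. -11. -10.  -9.  -8.  -6.  -4.   0.   3.   4.
   5.   7.   8.   9.  10.  13.]
66 [-25. -23. -22. -21. -19. -19. -17. -15. -15. -13. -11.   7.   7.   9.
  11.  11.  13.  15.  15.  17.  17.  19.  21.]
72 [-30. -28. -26. -26. -24. -24. -22. -20. -20. -18. -16.  10.  12.  14.
  14.  16.  16.  18.  20.  20.  22.  24.  24.  26.]
78 [-32. -30. -28. -27. -26. -23. -22.  18.  20.  22.  23.  24.  26.  27.
  28.]
84 [-29.]
```

Request:
drive_tool --pt "0.0033 0.0029 -0.02 0" --pt "0 0 -0.02 0" --pt "0 0 -0.0125 0" --pt "0 0 0 0" --pt "0.0036 -0.0042 0 0" --pt "0.0036 -0.0042 0 0" --pt "0.0036 -0.0042 0 0" --pt "0.0036 -0.0042 0 0" --pt "0.0036 -0.0042 0 0" --pt "0 0 0 0"

```text
t: 7.2
tcp_pos: [0.5981, 0.1294, 0.048]
eef_rot: [0.0, 0.415, 0.91, 0.0]
wrist_force: [0.1, 0.4, -0.5]
width: 0.019
grasp_force: 88.2
```

Request:
drive_tool --pt "0 0 0 0"

```text
t: 7.3
tcp_pos: [0.5974, 0.1299, 0.0478]
eef_rot: [-0.0, 0.415, 0.91, 0.0]
wrist_force: [-0.7, -0.0, -1.0]
width: 0.0189
grasp_force: 88.2
```

Run:
```python
from h import *
st=r.read_state(); print(st['tcp_pos'],st['wrist_force']); snap('top','t2'); snap('side','s2')
t=cv2.imread('pics/t2.png')[130:200,190:310]; s=cv2.imread('pics/s2.png')[140:240,220:350]
cv2.imwrite('pics/c2.png',np.hstack([cv2.resize(t,(480,280)),cv2.resize(s,(320,280))]))
```

```text
[0.59735056 0.1298823  0.04779472] [-0.74745917 -0.04460592 -1.03741329]
```

View pics/c2.png

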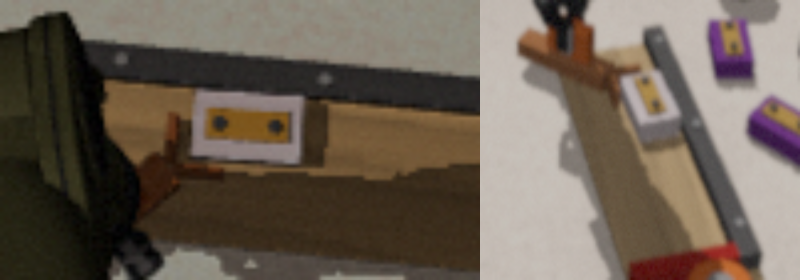

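The crop shows the V about 10 mm short of the sled's near rear corner and square to it.

Request:
drive_tool --pt "0.0023 -0.0027 0 0" --pt "0.0023 -0.0027 0 0" --pt "0.0023 -0.0027 0 0" --pt "0.0023 -0.0027 0 0" --pt "0 0 0 0"

```text
t: 7.9
tcp_pos: [0.6062, 0.1188, 0.0475]
eef_rot: [-0.0, 0.415, 0.91, -0.0]
wrist_force: [-2.3, -0.0, -0.6]
width: 0.0192
grasp_force: 88.2
```

Request:
drive_tool --pt "0.0015 -0.0017 0 0" --pt "0.0015 -0.0017 0 0" --pt "0.0015 -0.0017 0 0" --pt "0 0 0 0"

```text
t: 8.3
tcp_pos: [0.6062, 0.117, 0.0472]
eef_rot: [-0.005, 0.414, 0.91, 0.001]
wrist_force: [-10.9, 9.5, 3.8]
width: 0.0191
grasp_force: 89.0
```

Request:
drive_tool --pt "-0.0002 -0.003 0 0" --pt "-0.0002 -0.003 0 0" --pt "-0.0004 -0.005 0 0" --pt "-0.0004 -0.005 0 0" --pt "-0.0004 -0.005 0 0" --pt "-0.0004 -0.005 0 0"

```text
t: 8.9
tcp_pos: [0.6044, 0.092, 0.0473]
eef_rot: [-0.005, 0.413, 0.911, 0.002]
wrist_force: [-9.2, 9.9, 3.5]
width: 0.019
grasp_force: 89.0
```

```bash
cat > sl.py <<'E'
from h import *
import sys
st=r.read_state(); p,d=snap('top',sys.argv[1]); C=cloud('top',d);hsv=cv2.cvtColor(p,cv2.COLOR_RGB2HSV).astype(int)
Z=C[...,2]
# brass strip
m=(Z>.036)&(C[...,0]>.6)&(C[...,0]<.69)&(C[...,1]>-.2)&(C[...,1]<.1)&(((hsv[...,1]<60)&(hsv[...,2]>80))|((hsv[...,0]>17)&(hsv[...,0]<28)&(hsv[...,1]>150)))
n,l,s,_=cv2.connectedComponentsWithStats(m.astype(np.uint8)); m=l==1+np.argmax(s[1:,4]); v,u=np.nonzero(m)
P=onz('top',np.c_[u,v],.038)[:,:2]*1000; c,sz,a=cv2.minAreaRect(P.astype(np.float32)); e=np.array([-.0715,-.9974]);f=np.array([.9974,-.0715])
w=np.array(c)-[646,-18.5]; print('sled jig',w@e,w@f,'size',sz,a,'tcp',st['tcp_pos'],st['wrist_force'],st['t'])
E
python3 sl.py t3
```

```text
sled jig -24.63472416229248 18.723815241241457 size (78.72064208984375, 48.37088394165039) 86.0418701171875 tcp [0.60438317 0.09198208 0.04732009] [-9.20579522  9.92228281  3.51392205] 8.9
```

Request:
drive_tool --pt "-0.0004 -0.006 0 0" --pt "-0.0004 -0.006 0 0" --pt "-0.0004 -0.006 0 0" --pt "-0.0005 -0.006 0 0" --pt "-0.0004 -0.006 0 0" --pt "-0.0004 -0.006 0 0" --pt "-0.0004 -0.006 0 0" --pt "-0.0005 -0.006 0 0" --pt "-0.0004 -0.006 0 0" --pt "-0.0004 -0.006 0 0"

```text
t: 9.95
tcp_pos: [0.6002, 0.032, 0.0473]
eef_rot: [-0.005, 0.413, 0.911, 0.002]
wrist_force: [-9.3, 10.9, 3.6]
width: 0.0186
grasp_force: 88.8
```

Request:
drive_tool --pt "-0.0004 -0.006 0 0" --pt "-0.0004 -0.006 0 0" --pt "-0.0004 -0.006 0 0" --pt "-0.0005 -0.006 0 0" --pt "-0.0004 -0.006 0 0" --pt "-0.0004 -0.006 0 0" --pt "-0.0004 -0.006 0 0"

```text
t: 10.65
tcp_pos: [0.5973, -0.01, 0.0472]
eef_rot: [-0.005, 0.413, 0.911, 0.002]
wrist_force: [-7.6, 11.9, 4.9]
width: 0.0191
grasp_force: 88.9
```

```bash
python3 sl.py t4
```

```text
sled jig 90.90773565979003 20.91083549041748 size (47.01589584350586, 52.39292907714844) 1.2926641702651978 tcp [ 0.59729354 -0.00997645  0.04721275] [-7.64260393 11.94580111  4.90941787] 10.65
```

Request:
drive_tool --pt "-0.0003 -0.006 0 0" --pt "-0.0003 -0.006 0 0" --pt "-0.0003 -0.006 0 0" --pt "-0.0004 -0.006 0 0" --pt "-0.0004 -0.006 0 0" --pt "-0.0004 -0.006 0 0" --pt "-0.0004 -0.006 0 0" --pt "-0.0002 -0.003 0 0"

```text
t: 11.5
tcp_pos: [0.5942, -0.0547, 0.0472]
eef_rot: [-0.006, 0.413, 0.911, 0.002]
wrist_force: [-9.3, 12.6, 7.1]
width: 0.0191
grasp_force: 89.2
```

Request:
drive_tool --pt "-0.0002 -0.002 0 0" --pt "-0.0001 -0.002 0 0" --pt "-0.0001 -0.002 0 0" --pt "-0.0002 -0.002 0 0"

```text
t: 11.9
tcp_pos: [0.5937, -0.0623, 0.0472]
eef_rot: [-0.006, 0.413, 0.911, 0.002]
wrist_force: [-9.6, 12.0, 6.1]
width: 0.0188
grasp_force: 89.2
```

```bash
python3 sl.py t5
```

```text
sled jig 159.87861011657714 20.22324447174072 size (17.31767463684082, 45.40886688232422) 86.19017028808594 tcp [ 0.59367035 -0.06234675  0.04722497] [-9.58048742 12.00573813  6.14578073] 11.9
```

Request:
drive_tool --pt "-0.0001 -0.0015 0 0" --pt "-0.0001 -0.0015 0 0" --pt "-0.0001 -0.0015 0 0" --pt "0 0 0 0"

```text
t: 12.35
tcp_pos: [0.5934, -0.0648, 0.0474]
eef_rot: [-0.007, 0.413, 0.911, 0.004]
wrist_force: [-9.7, 16.9, 7.5]
width: 0.0189
grasp_force: 89.3
```

Request:
drive_tool --pt "-0.0001 -0.0015 0 0" --pt "-0.0001 -0.0015 0 0" --pt "0 0 0 0"

```text
t: 12.65
tcp_pos: [0.5932, -0.0651, 0.0476]
eef_rot: [-0.008, 0.412, 0.911, 0.007]
wrist_force: [-9.8, 23.6, 9.5]
width: 0.0189
grasp_force: 89.5
```

Request:
drive_tool --pt "-0.0013 0.0015 0 0" --pt "-0.002 0.0023 0 0" --pt "-0.0026 0.003 0 0" --pt "-0.004 0.0045 0 0" --pt "-0.0065 0.0075 0 0" --pt "-0.0065 0.0075 0 0" --pt "-0.0065 0.0075 0 0" --pt "-0.0065 0.0075 0 0" --pt "-0.0065 0.0075 0 0" --pt "0 0 0 0"

```text
t: 13.65
tcp_pos: [0.5542, -0.0246, 0.0478]
eef_rot: [-0.001, 0.414, 0.91, -0.0]
wrist_force: [0.0, -0.2, -1.1]
width: 0.0189
grasp_force: 88.4
```

Request:
drive_tool --pt "0 0 0.02 0" --pt "-0.02 0.01 0.01 0" --pt "-0.025 0.01 0 0" --pt "-0.025 0.01 0 0" --pt "-0.025 0.01 0 0" --pt "-0.025 0.01 0 0" --pt "-0.025 0.01 0 0" --pt "-0.01 0.005 0 0" --pt "0 0 0 0"

```text
t: 14.55
tcp_pos: [0.3996, 0.0396, 0.0779]
eef_rot: [-0.0, 0.414, 0.91, -0.0]
wrist_force: [1.6, 0.7, -1.5]
width: 0.0191
grasp_force: 88.4
```

```bash
python3 - <<'E'
from h import *
st=r.read_state(); print(st['tcp_pos'],st['wrist_force']); p,d=snap('top','t6'); snap('side','s6'); C=cloud('top',d)
exec(open('sl.py').read().split("# brass strip")[1].split("p,d=")[0]) if False else None
t=cv2.imread('pics/t6.png')[130:290,190:390]; s=cv2.imread('pics/s6.png')[140:300,120:350]
cv2.imwrite('pics/c6.png',np.hstack([cv2.resize(t,(400,320)),cv2.resize(s,(400,320))]))
E
python3 sl.py t7
```

```text
[0.39964608 0.03964911 0.07787525] [ 1.6251716   0.65986486 -1.48366705]
sled jig 130.9467572631836 18.326673526000977 size (78.5626449584961, 49.37313461303711) 86.2474365234375 tcp [0.40267668 0.03938061 0.07827778] [-0.21510312 -0.3462189  -1.68052314] 14.65
```

View pics/c6.png

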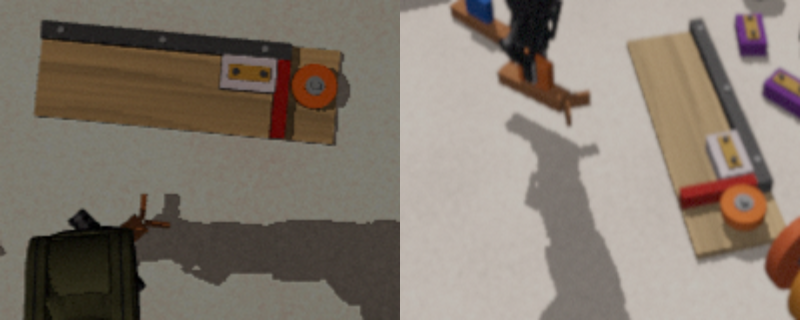

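The holder is home at jig (131, 18), against the stop and fence, and the stick is held clear of the jig. Next I set it down.

Request:
drive_tool --pt "0 0 -0.02 0" --pt "0 0 -0.015 0" --pt "0 0 -0.006 0" --pt "0 0 -0.003 0" --pt "0 0 -0.002 0" --pt "0 0 0 0"

```text
t: 15.3
tcp_pos: [0.4013, 0.0394, 0.032]
eef_rot: [0.0, 0.415, 0.91, 0.0]
wrist_force: [-0.4, -0.9, -0.9]
width: 0.0192
grasp_force: 88.4
```

Request:
drive_tool --pt "0 0 -0.001 0" --pt "0 0 -0.001 0" --pt "0 0 0 0"

```text
t: 15.6
tcp_pos: [0.4014, 0.0395, 0.0314]
eef_rot: [0.001, 0.414, 0.91, 0.0]
wrist_force: [-3.6, -0.4, 12.8]
width: 0.019
grasp_force: 90.6
```

Request:
drive_tool --pt "0 0 0 0" --pt "0 0 0 0" --pt "0 0 0 0" --pt "0 0 0 0" --pt "0 0 0 0" --fingers -0.3

```text
t: 16.1
tcp_pos: [0.4007, 0.0394, 0.0297]
eef_rot: [-0.0, 0.414, 0.91, -0.0]
wrist_force: [-0.3, -0.3, 0.3]
width: 0.0556
grasp_force: 0.0
```

Request:
drive_tool --pt "0 0 0.01 0" --pt "0 0 0.03 0" --pt "0 0 0.04 0" --pt "0 0 0.04 0" --pt "0 0 0.03 0" --pt "0 0 0 0"

```text
t: 16.7
tcp_pos: [0.404, 0.0398, 0.1846]
eef_rot: [0.004, 0.414, 0.91, 0.002]
wrist_force: [1.1, 0.1, -0.1]
width: 0.0557
grasp_force: 0.0
```

```bash
python3 - <<'E'
from h import *
st=r.read_state(); p,d=snap('wrist','w9'); C=cloud('wrist',d,st);Z=C[...,2]
m=(d>0)&(Z>.055)&(Z<.075)&(cv2.cvtColor(p,cv2.COLOR_RGB2HSV)[...,1]>120); P=C[m]
print(m.sum(),np.percentile(P[:,2],[5,50,95]),cv2.minAreaRect(P[:,:2].astype(np.float32)*1000),st['t'])
E
python3 sl.py t9
```

```text
1183 [0.06115706 0.06300717 0.06424525] ((401.4305725097656, 39.932884216308594), (19.256502151489258, 59.2032356262207), 41.395423889160156) 16.7
sled jig 131.42853906555175 18.450118782043457 size (79.02204132080078, 49.13298416137695) 86.24674987792969 tcp [0.40263714 0.03961946 0.18241854] [-0.41768118 -0.42790972 -0.74632334] 16.75
```

View pics/w9.png

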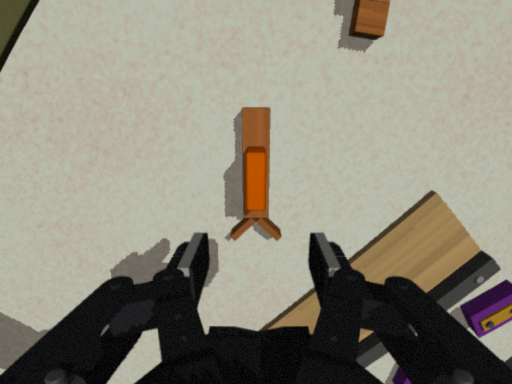

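The stick stands upright at (256,180) with its grip top level at z = 63 mm, clear of the jig. The holder is still home.

```bash
python3 -c "
from workcell import r
print(r.job_done())"
```

```text
the job is handed in; nothing more can be done
None
```

I fed the holder along the fence to the red stop, stood the push stick back on its sole on the bench clear of the jig, and handed the job in at about 17 s; no verdict came back.

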